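# Unload the collage press pile into its frames

### The arm

A 7-joint arm with a two-finger parallel gripper is mounted at the origin on the work surface. World frame = base frame: x ahead of the robot, y to its left, z up, the work surface at z = 0. Lengths are in m, angles in rad, forces in N, time in s.
With the tool pointing down it reaches from about 0.4 to 0.85 m from the base axis. Payload 10.4 kg.
Tool frame: the origin (TCP) lies at the very end of the fingers, on their centre line; the grasp point (between the pads) lies 19 mm behind it (grip_point_offset is the distance from the TCP to the grasp point, in m); z points along the fingers, y is the line along which they close (so a half turn about z gives the same grasp; the last joint's range is limited). The gripper opens to 87 mm and grips with 3 to 60 N. Pads are 19 mm wide; open, the fingers measure 117 mm over their backs; the gripper's body (75 mm by 190 mm) begins 51 mm behind the grasp point.
Start: joints at [1.202, 0.332, -0.065, 1.46, 0.022, 1.35, -0.088], TCP at [0.212, -0.588, 0.223] pointing down, gripper open.
Joint ranges: [-2.6, 2.6], [-0.5, 2.12], [-1.47, 1.34], [0.16, 2.42], [-1.27, 4.41], [0.06, 2.06], [-2.6, 2.6]. Speed limits (rad/s): [2.22, 2.22, 2.79, 2.79, 3.14, 3.14, 3.14].

### API

Orientations are given as a unit quaternion [x, y, z, w].
In Python, from bench import * gives the robot as it stands.
- The arm moves only by the tool play_rows, never from a script. Its argument "increments" is text: rows parted by semicolons, each of 7 numbers parted by spaces: the turn, a rotation vector about the tool's x, y, z in rad, then the shift along the tool's x, y, z in m, then the opening, from 0 (shut) to 1 (fully open). A call has 1 to 8 rows; each row is the pose to reach, as a shift and turn from the pose commanded when the call began, along the tool's axes at that moment; what a row does not reach only later rows make up. A row lasts 1/10 s, in which the tool goes at most 50 mm and 8.59 degrees, less where a joint would pass 70% of its speed; a pose out of reach is approached as far as the arm can. A call with a gripper value outside its range is refused whole. The fingers move at their own pace and stop on an object; "grip_force" is the grip in N (left out, the last holds). Time passes only in rows, so rows that repeat a pose let the fingers close. It gives the time, the measured TCP pose, the force, the opening and the grip force at its end, in the units of the state.
- read_state(): the state, without advancing time (a new reading comes with each control period).
- camera(name): name is "side" or "top" or "wrist"; returns a dict with "color" (400x640x3 uint8, red, green, blue), "fx", "fy", "cx", "cy" (pixels), "k1" (the pictures are not rectified: a ray, as slopes to the right and down, at radius r is drawn at 1 + k1 r^2 times it, then the intrinsics apply), "camera_from_world" (4x4, takes a point from world to camera coordinates); the wrist camera has in their place "mount" (4x4, takes a point from camera to tool coordinates, whose origin is the TCP and whose axes are the flange's). Camera axes: x right, y down, z forward; pixel columns grow to the right and rows downward; lengths in m; the calibration is good to about 2 mm. A picture is of the moment at which its call begins: read the wrist's pose just before it. There is no depth.
- close_job(): hands the job in; it is judged then, once.
The state is a dict: "time": time; "joint_positions": joint angles; "joint_vel": joint speeds; "joint_torque": joint torques, N m; "ee_pos": TCP position; "eef_rot": TCP orientation; "ft_force": force on the tool from outside, world axes, zero at the start; "torque": the same for the moment, N m; "width": finger opening in m; "grip_force": force on a finger pad.
Only numpy, scipy, OpenCV 4.12 (cv2) and the standard library are available. Lean on these libraries where they do the work, as an engineer would, in place of code of your own. Each camera call takes 0.05 s, during which the arm holds its last target. There are 200 camera calls.

### The job

The collages have finished pressing: take the pile apart, standing the brass weight wholly on the cork mat and laying each panel, collage side up, in the dark wood tray frame of its own shape. Each panel must lie flat on its frame's floor, square to the frame and with a roughly even gap all round. Set everything down gently without dropping it, and leave the glue stick and the speckled bowl undisturbed where they stand.

Things in the scene. Friction and masses are not known exactly. Their poses are not given: they have to be found in the camera images.
- weight: Brass pressing weight: an upright cylinder 38 mm in diameter and 40 mm high with a small turned knob (24 mm wide) on top, 61 mm high overall, about 420 g. Origin: centre of its underside; z up along its axis. Starts standing on top of the pile, on the round panel.
- panel_round: Wooden art panel, pale wood with a cut-paper collage on its upper face, round, 58 mm in diameter, 26 mm deep, about 40 g. Origin: centre of its underside; z up out of the collage face. Starts under the weight and on the square panel; a ring of it shows round the weight.
- panel_square: Wooden art panel, pale wood with a cut-paper collage on its upper face, square, 64 x 64 mm, 26 mm deep, about 55 g. Origin: centre of its underside; z up out of the collage face, x and y along its sides. Starts under the round panel and on the long panel.
- panel_long: Wooden art panel, pale wood with a cut-paper collage on its upper face, oblong, 130 mm (along its x) x 66 mm (along its y), 26 mm deep, about 100 g. Origin: centre of its underside; z up out of the collage face, x along its length. Starts at the bottom of the pile, on a fixed plywood board (140 x 76 mm, 12 mm thick). The panels in the pile are turned and shifted a little against one another.
- frame_round: Shallow dark wood tray frame with a black floor, fixed on the table: round, 100 mm in diameter outside, 82 mm inside. Floor 6 mm thick, rim 15 mm above the table: a seated panel's underside is at 6 mm, its top at 32 mm. Gap round a centred panel 12 mm, too narrow for fingers: hold it by its top 12 mm. Origin: centre of underside; z up.
- frame_square: Shallow dark wood tray frame with a black floor, fixed on the table: square, 106 x 106 mm outside, 88 x 88 mm inside. Floor 6 mm thick, rim 15 mm above the table: a seated panel's underside is at 6 mm, its top at 32 mm. Gap round a centred panel 12 mm, too narrow for fingers: hold it by its top 12 mm. Origin: centre of underside; z up, x and y along its sides.
- frame_long: Shallow dark wood tray frame with a black floor, fixed on the table: oblong, outside 172 mm (along x) x 108 mm (along y), inside 154 x 90 mm. Floor 6 mm thick, rim 15 mm above the table: a seated panel's underside is at 6 mm, its top at 32 mm. Gap round a centred panel 12 mm, too narrow for fingers: hold it by its top 12 mm. Origin: centre of underside; z up, x along its length.
- cork_mat: Square cork mat, 100 x 100 mm, 6 mm thick, fixed on the table. Origin: centre of its underside; z up, x and y along its sides.
- glue_stick: Glue stick standing upright, loose and easily knocked over: orange foot, white body and cap, 26 mm in diameter, 88 mm high. Origin: centre of its foot, z up. A bystander, stays where it is.
- bowl: White speckled ceramic bowl, 128 mm across the rim, 60 mm high, loose. Origin: centre of its foot. A bystander, stays where it is. (Other small things - scissors, pencil, bone folder, eraser, sharpener, tape roll - are at most 20 mm high and lie clear of frames, mat and pile.)

How it is judged:
At the end, for the whole second after the job is handed in: Weight upright, wholly on the mat (within 32 mm of its centre each way). Each panel flat, collage up, on the floor of its own frame, within 10 mm of the centre; square panel turned under 0.14 rad from its frame, long one under 0.12. All tilted under 0.08 rad, released, at rest (x of weight in the frame of cork_mat between -0.032 and 0.032 m and y of weight in the frame of cork_mat between -0.032 and 0.032 m and z of weight in the frame of cork_mat between 0.003 and 0.01 m and horizontal distance between panel_round and frame_round below 0.01 m and z of panel_round in the frame of frame_round between 0.003 and 0.01 m and horizontal distance between panel_square and frame_square below 0.01 m and z of panel_square in the frame of frame_square between 0.003 and 0.01 m and horizontal distance between panel_long and frame_long below 0.01 m and z of panel_long in the frame of frame_long between 0.003 and 0.01 m and (angle between the x axis of panel_square and the x axis of frame_square, either way round below 0.14 rad or angle between the x axis of panel_square and the y axis of frame_square, either way round below 0.14 rad) and angle between the x axis of panel_long and the x axis of frame_long, either way round below 0.12 rad and angle between each of weight, panel_round, panel_square, panel_long's own z axis and vertical below 0.08 rad and linear speed of each of weight, panel_round, panel_square, panel_long below 0.02 m/s and angular speed of each of weight, panel_round, panel_square, panel_long below 0.2 rad/s); the robot touches nothing.
It fails at once if the weight or a panel is dropped (moves faster than 0.7 m/s while the fingers do not touch it) ((linear speed of weight above 0.7 m/s and contact force between weight and the fingers below 0.05 N) or (linear speed of panel_round above 0.7 m/s and contact force between panel_round and the fingers below 0.05 N) or (linear speed of panel_square above 0.7 m/s and contact force between panel_square and the fingers below 0.05 N) or (linear speed of panel_long above 0.7 m/s and contact force between panel_long and the fingers below 0.05 N)).
It fails at once if the glue stick is knocked over or pushed more than 30 mm (distance of glue_stick from where it was at the start of the episode above 0.03 m or angle between glue_stick's own z axis and vertical above 0.5 rad).
It fails at once if the bowl is pushed more than 30 mm (distance of bowl from where it was at the start of the episode above 0.03 m).
It also fails if it takes over 125 s, if anything falls off the work surface, if the arm or the gripper's body presses on something with over 40 N, if the wrist force passes 120 N, or if a joint passes its speed limit or range.

## Working session

There is one attempt and no reset: what is moved stays moved. The work goes in short steps, Python scripts to look and compute and a tool call to move; the robot and the scene stay as the last step left them, time stands still between calls to the robot, and variables do not carry over. Pictures are saved under pics/ and viewed, at most 14 in all, crops included, and the job is handed in when it is done.

Besides the shell and the picture viewer there is one more tool, called after "Emit:" as name(argument=value, ...) on one line, values as JSON. play_rows: Moves the arm, as the interface text tells. Its arguments: {"type":"object","properties":{"increments":{"type":"string"},"grip_force":{"type":"number"}},"required":["increments"]}

```bash
mkdir -p pics
cat > h.py <<'E'
from bench import *
import numpy as np, cv2
from scipy.spatial.transform import Rotation as R
def shot(n,f=None):
    s=read_state(); c=camera(n)
    if n=='wrist':
        T=np.eye(4);T[:3,:3]=R.from_quat(s['eef_rot']).as_matrix();T[:3,3]=s['ee_pos']
        c['wfc']=T@np.array(c['mount'])
    else: c['wfc']=np.linalg.inv(np.array(c['camera_from_world']))
    if f: cv2.imwrite('pics/'+f,cv2.cvtColor(c['color'],cv2.COLOR_RGB2BGR))
    return c
def ray(c,px,z):
    px=np.array(px,float).reshape(-1,2)
    d=np.stack([(px[:,0]-c['cx'])/c['fx'],(px[:,1]-c['cy'])/c['fy']],1)
    u=d.copy()
    for _ in range(20): u=d/(1+c['k1']*(u**2).sum(1,keepdims=True))
    v=np.c_[u,np.ones(len(u))]@c['wfc'][:3,:3].T; o=c['wfc'][:3,3]
    return o+v*((z-o[2])/v[:,2])[:,None]
def proj(c,P):
    P=np.array(P,float).reshape(-1,3); T=np.linalg.inv(c['wfc'])
    q=P@T[:3,:3].T+T[:3,3]; u=q[:,:2]/q[:,2:]; u=u*(1+c['k1']*(u**2).sum(1,keepdims=True))
    return u*[c['fx'],c['fy']]+[c['cx'],c['cy']]
E
python3 - <<'E'
from h import *
s=read_state()
print(s)
for n in ('top','side','wrist'):
    c=shot(n,n+'0.png'); print(n,c['wfc'].round(3).tolist(),c['fx'],c['k1'])
E
```

```text
{'time': 0.0, 'joint_positions': array([ 1.20237429,  0.3328672 , -0.06468759,  1.46097627,  0.02158175,
        1.34988294, -0.08850545]), 'joint_vel': array([ 0.00070084, -0.00041354,  0.00074801, -0.00242776, -0.00141642,
        0.00039143, -0.00029077]), 'joint_torque': array([ 7.77912101e-04, -6.23250747e+01,  2.52855476e-02, -3.89897275e+01,
       -6.12718030e-02,  3.97577626e-02,  1.31271231e-04]), 'ee_pos': array([ 0.21171392, -0.58762579,  0.22174013]), 'eef_rot': array([ 9.85087798e-01,  1.72050901e-01, -1.50274966e-04, -7.03701511e-04]), 'ft_force': array([ 0.45021254, -0.51180342,  0.65354418]), 'torque': array([ 0.03473182, -0.02561314,  0.01232156]), 'grip_force': 0.0, 'width': 0.08673660288827124}
top [[0.021, -0.997, 0.069, 0.489], [-1.0, -0.02, 0.01, -0.02], [-0.008, -0.069, -0.998, 1.498], [0.0, 0.0, 0.0, 1.0]] 488.5137720258834 -0.047655701525631956
side [[-0.969, -0.124, 0.215, 0.337], [-0.248, 0.513, -0.822, 0.908], [-0.009, -0.849, -0.528, 0.681], [0.0, 0.0, 0.0, 1.0]] 499.6350393666788 -0.05676942315957657
wrist [[0.338, -0.912, -0.233, 0.276], [-0.941, -0.328, -0.083, -0.565], [-0.001, 0.248, -0.969, 0.385], [0.0, 0.0, 0.0, 1.0]] 282.35823330258 -0.0280732776995053
```

View pics/top0.png

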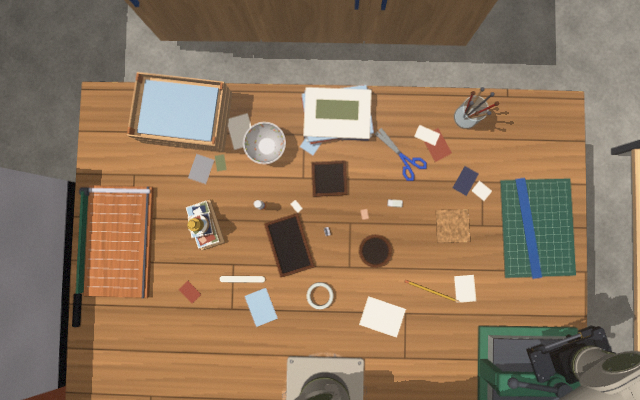

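View pics/side0.png

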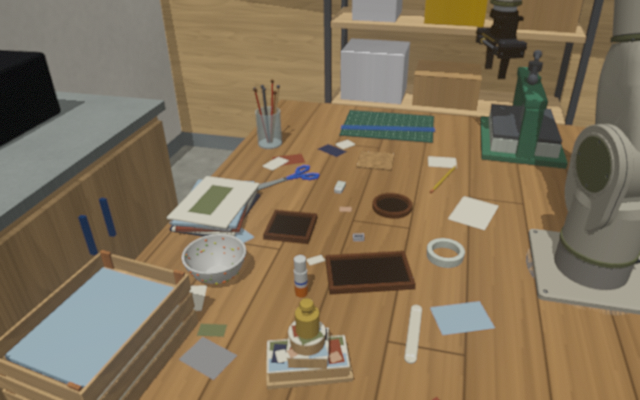

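The top view shows the pile at about (203,225), the long frame at (290,245), the square frame at (330,179), the round frame at (375,250), the mat at (453,226), the glue stick at (259,205) and the bowl at (264,143). The side view agrees with this: the weight is at about (307,320) on top of the pile.

Run:
```python
from h import *
c=shot('top'); im=c['color']; hsv=cv2.cvtColor(im,cv2.COLOR_RGB2HSV)
def blob(mask,u,v,r=45):
    m=np.zeros_like(mask); m[v-r:v+r,u-r:u+r]=mask[v-r:v+r,u-r:u+r]
    m=cv2.morphologyEx(m,cv2.MORPH_CLOSE,np.ones((5,5),np.uint8))
    cs,_=cv2.findContours(m,cv2.RETR_EXTERNAL,cv2.CHAIN_APPROX_NONE)
    return max(cs,key=cv2.contourArea)[:,0]
dark=((hsv[...,2]<105)*255).astype(np.uint8)
for n,u,v,r in (('long',290,245,42),('square',330,179,24),('round',375,250,24)):
    k=blob(dark,u,v,r); p=ray(c,k,.013)[:,:2].astype(np.float32)
    print(n,cv2.minAreaRect(p),cv2.minEnclosingCircle(p))
for u,v in((453,226),(420,226),(203,200),(203,225),(195,230),(259,205),(300,236)): print(u,v,im[v,u],hsv[v,u])
cork=((hsv[...,0]<22)&(hsv[...,2]>150)&(hsv[...,1]<140)*1).astype(np.uint8)*255
cv2.imwrite('pics/pile0.png',cv2.cvtColor(np.hstack([cv2.resize(im[192:258,172:238],(528,528),interpolation=2)]),cv2.COLOR_RGB2BGR))
# mat corners, pile, glue & bowl approx
print('mat',ray(c,[[453,226],[437,209],[469,209],[470,243],[437,242]],.006))
print('bowl',ray(c,[[264,143]],.06),'glue',ray(c,[[259,204]],.088))
print('pile',ray(c,[[195,225]],.15))
```

```text
long ((0.45224443078041077, 0.11296321451663971), (0.17086997628211975, 0.11180929094552994), 18.66775131225586) ((0.45136064291000366, 0.11030426621437073), 0.09927702695131302)
square ((0.6557393074035645, -0.0041401684284210205), (0.10435136407613754, 0.10989607870578766), 4.503673076629639) ((0.6549199819564819, -0.0011680704774335027), 0.07181978225708008)
round ((0.4385104477405548, -0.146363765001297), (0.09046240895986557, 0.09400618821382523), 1.150896668434143) ((0.4411063492298126, -0.14689752459526062), 0.050053663551807404)
453 226 [178 134  85] [ 16 133 178]
420 226 [168 121  78] [ 14 137 168]
203 200 [180 131  84] [ 15 136 180]
203 225 [104  89  64] [ 19  98 104]
195 230 [186 151  72] [ 21 156 186]
259 205 [233 229 226] [ 13   8 233]
300 236 [50 43 38] [13 61 50]
mat [[ 0.51882592 -0.38260907  0.006     ]
 [ 0.56983597 -0.33325649  0.006     ]
 [ 0.5717943  -0.4316032   0.006     ]
 [ 0.46802839 -0.43494566  0.006     ]
 [ 0.46916855 -0.33394275  0.006     ]]
bowl [[0.75355225 0.19455239 0.06      ]] glue [[0.5694267  0.19941516 0.088     ]]
pile [[0.50390023 0.36624448 0.15      ]]
```

View pics/pile0.png

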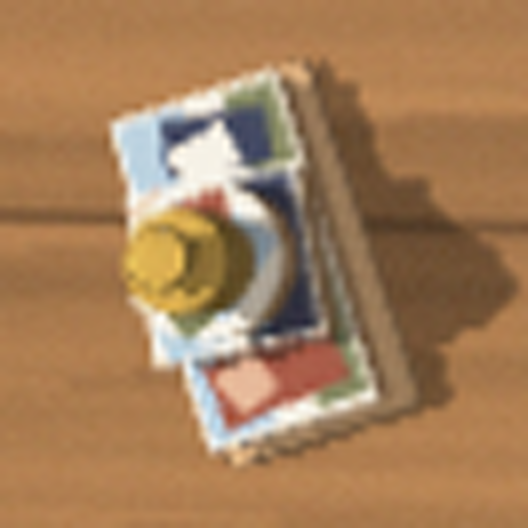

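The crop shows the weight's knob near (191.6,224.5) in full-image pixels. The long panel is turned about 17°, and the tool is already close to that. I'll write a move helper next.

```bash
cat >> h.py <<'E'
def delta(tx,yaw,s=None,p0=None,q0=None):
    "shift and turn (tool axes) from current pose to TCP tx, tool-down with tool x at yaw"
    s=s or read_state(); p=np.array(p0 if p0 is not None else s['ee_pos']); r=R.from_quat(q0 if q0 is not None else s['eef_rot'])
    g=R.from_matrix(np.array([[np.cos(yaw),np.sin(yaw),0],[np.sin(yaw),-np.cos(yaw),0],[0,0,-1]]).T.T)
    a=(r.inv()*g)
    return np.round(a.as_rotvec(),4),np.round(r.inv().apply(np.array(tx)-p),4)
E
python3 - <<'E'
from h import *
c=shot('top')
print(ray(c,[[191.6,224.5]],.151))
q=172+np.array([[112,125],[280,70],[378,398],[212,450]])/8.; q[:,1]+=20
p=ray(c,q,.038);print(p,p.mean(0))
print(delta([.5,-.1,.3],.33)); print(delta([.5,.366,.3],.33))
E
```

```text
[[0.50506358 0.37552898 0.151     ]]
[[0.5568308  0.42772253 0.038     ]
 [0.5788761  0.36468665 0.038     ]
 [0.45670338 0.32317534 0.038     ]
 [0.43586464 0.38508686 0.038     ]] [0.50706873 0.37516785 0.038     ]
(array([-0.0006,  0.    ,  0.0158]), array([ 0.4365, -0.3613, -0.0776]))
(array([-0.0006,  0.    ,  0.0158]), array([ 0.5945, -0.7997, -0.0773]))
```

Emit:
play_rows(increments="0 0 0 0.22 -0.18 -0.04 1;0 0 0 0.22 -0.18 -0.04 1;0 0 0 0.22 -0.18 -0.04 1;0 0 0 0.22 -0.18 -0.04 1;0 0 0 0.22 -0.18 -0.04 1;0 0 0 0.22 -0.18 -0.04 1;0 0 0 0.22 -0.18 -0.04 1")

```text
time: 0.95
ee_pos: [0.3614, -0.3395, 0.2638]
eef_rot: [0.984, 0.176, 0.001, 0.0]
ft_force: [-0.7, 0.5, -0.4]
width: 0.0868
grip_force: 0.0
```

Emit:
play_rows(increments="0 0 0 0.22 -0.18 -0.04 1;0 0 0 0.22 -0.18 -0.04 1;0 0 0 0.22 -0.18 -0.04 1;0 0 0 0.22 -0.18 -0.04 1;0 0 0 0.22 -0.18 -0.04 1;0 0 0 0.22 -0.18 -0.04 1;0 0 0 0.22 -0.18 -0.04 1")

```text
time: 1.65
ee_pos: [0.5058, -0.0951, 0.3032]
eef_rot: [0.984, 0.176, 0.001, -0.001]
ft_force: [0.1, -0.7, -0.2]
width: 0.087
grip_force: 0.0
```

Emit:
play_rows(increments="0 0 0 0.077 -0.215 0 1;0 0 0 0.077 -0.215 0 1;0 0 0 0.077 -0.215 0 1;0 0 0 0.077 -0.215 0 1;0 0 0 0.077 -0.215 0 1;0 0 0 0.077 -0.215 0 1")

```text
time: 2.25
ee_pos: [0.5026, 0.132, 0.3025]
eef_rot: [0.985, 0.175, 0.0, -0.001]
ft_force: [-0.7, 0.1, -0.0]
width: 0.0868
grip_force: 0.0
```

Emit:
play_rows(increments="0 0 0 0.077 -0.215 0 1;0 0 0 0.077 -0.215 0 1;0 0 0 0.077 -0.215 0 1;0 0 0 0.077 -0.215 0 1;0 0 0 0.077 -0.215 0 1;0 0 0 0.077 -0.215 0 1;0 0 0 0.077 -0.215 0 1;0 0 0 0.077 -0.215 0 1")

```text
time: 3.05
ee_pos: [0.5042, 0.3544, 0.3023]
eef_rot: [0.985, 0.171, 0.0, 0.001]
ft_force: [-0.6, -0.6, 1.1]
width: 0.0871
grip_force: 0.0
```

Run:
```python
from h import *
c=shot('wrist','w1.png'); print(read_state()['ee_pos'],proj(c,[[.505,.3755,.151],[.507,.375,.038]]))
```

```text
[0.50416086 0.35441963 0.30249953] [[299.3264644  178.89429619]
 [304.46722928 163.69524161]]
```

View pics/w1.png

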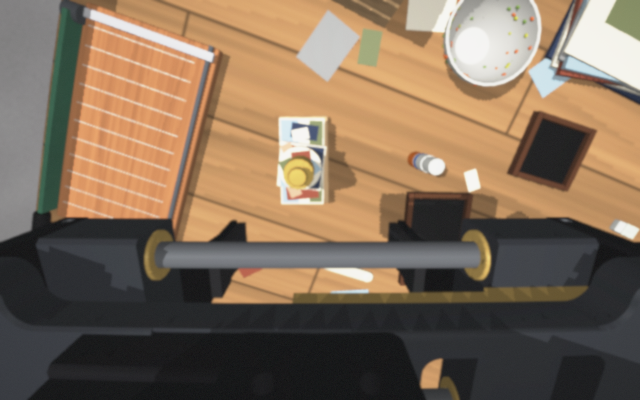

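The wrist view shows the pile at about (302,160), with the knob near (298,172). That is about 7 px from where the top view predicts it. I'll zoom in on the wrist and side views together.

Run:
```python
from h import *
w=shot('wrist')['color']; s=shot('side')['color']
a=cv2.resize(w[110:215,260:350],None,fx=4.4,fy=4.4,interpolation=2); b=cv2.resize(s[290:395,260:360],None,fx=4.4,fy=4.4,interpolation=2)
cv2.imwrite('pics/z.png',cv2.cvtColor(np.hstack([a,b[:, :400]]),cv2.COLOR_RGB2BGR)); print(a.shape)
```

```text
(462, 396, 3)
```

View pics/z.png

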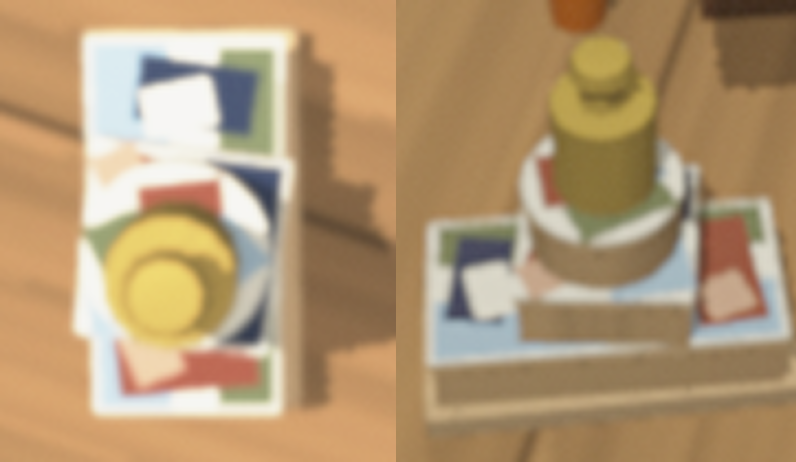

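The left half shows the knob top at crop pixel (166,292) and the shoulder centre at (170,278). The long panel's corners are near (85,33), (288,33), (280,412) and (95,413). The right half shows the knob top at (602,55).

Run:
```python
from h import *
c=shot('wrist'); t=shot('top'); s=shot('side')
f=lambda P:np.array(P)/4.4+[260,110]
print('knob w',ray(c,f([[166,292]]),.151),'shoulder',ray(c,f([[170,278]]),.130))
print('knob t',ray(t,[[191.6,224.5]],.151),'side',ray(s,[[306.8,302.5]],.151))
p=ray(c,f([[85,33],[288,33],[280,412],[95,413]]),.038);print(p,p.mean(0))
print(read_state()['joint_positions'].round(2))
print(delta([.506,.377,.22],.33))
```

```text
knob w [[0.50668444 0.37881177 0.151     ]] shoulder [[0.50663772 0.3790854  0.13      ]]
knob t [[0.50506358 0.37552898 0.151     ]] side [[0.50384389 0.38054079 0.151     ]]
[[0.55840896 0.43253641 0.038     ]
 [0.58103254 0.3689656  0.038     ]
 [0.45714057 0.32679428 0.038     ]
 [0.43456001 0.38901113 0.038     ]] [0.50778552 0.37932686 0.038     ]
[-0.08  0.4  -0.84  1.32  0.29  1.55 -2.11]
(array([ 0.0005, -0.0004,  0.0147]), array([ 0.0097, -0.0191,  0.0827]))
```

Emit:
play_rows(increments="0 0 0 0.009 -0.020 0.05 1;0 0 0 0.009 -0.020 0.09 1;0 0 0 0.009 -0.020 0.13 1;0 0 0 0.009 -0.020 0.16 1;0 0 0 0.009 -0.020 0.185 1;0 0 0 0.009 -0.020 0.2 1;0 0 0 0.009 -0.020 0.204 1;0 0 0 0.009 -0.020 0.204 1")

```text
time: 4.15
ee_pos: [0.5048, 0.3785, 0.0989]
eef_rot: [0.985, 0.172, 0.0, -0.0]
ft_force: [-0.3, -0.2, 0.9]
width: 0.0872
grip_force: 0.0
```

Emit:
play_rows(increments="0 0 0 0 0 0 0.3;0 0 0 0 0 0 0.3;0 0 0 0 0 0 0.3;0 0 0 0 0 0 0.3;0 0 0 0 0 0 0.3;0 0 0 0 0 0 0.3;0 0 0 0 0 0 0.3;0 0 0 0 0 0 0.3", grip_force=25)

```text
time: 4.95
ee_pos: [0.5046, 0.3783, 0.0985]
eef_rot: [0.985, 0.172, -0.0, 0.0]
ft_force: [-0.2, 0.2, -0.1]
width: 0.0372
grip_force: 25.0
```

Emit:
play_rows(increments="0 0 0 0 0 -0.01 0.3;0 0 0 0 0 -0.03 0.3;0 0 0 0 0 -0.06 0.3;0 0 0 0 0 -0.09 0.3;0 0 0 0 0 -0.12 0.3;0 0 0 0 0 -0.135 0.3;0 0 0 0 0 -0.142 0.3")

```text
time: 5.65
ee_pos: [0.5047, 0.3787, 0.2418]
eef_rot: [0.985, 0.172, 0.001, -0.0]
ft_force: [-0.3, -0.8, -6.2]
width: 0.0375
grip_force: 25.0
```

Emit:
play_rows(increments="0 0 0 -0.006 0.018 0 0.3;0 0 0 -0.017 0.05 0 0.3;0 0 0 -0.032 0.095 0 0.3;0 0 0 -0.048 0.142 0 0.3;0 0 0 -0.064 0.189 0 0.3;0 0 0 -0.08 0.236 0 0.3;0 0 0 -0.096 0.283 0 0.3;0 0 0 -0.112 0.33 0 0.3")

```text
time: 6.45
ee_pos: [0.5101, 0.0277, 0.2394]
eef_rot: [0.985, 0.172, -0.001, 0.0]
ft_force: [0.9, -0.4, -4.9]
width: 0.0368
grip_force: 25.0
```

Emit:
play_rows(increments="0 0 0 -0.016 0.047 0 0.3;0 0 0 -0.032 0.094 0 0.3;0 0 0 -0.048 0.141 0 0.3;0 0 0 -0.064 0.188 0 0.3;0 0 0 -0.08 0.235 0 0.3;0 0 0 -0.096 0.282 0 0.3;0 0 0 -0.11 0.322 0 0.3;0 0 0 -0.12 0.352 0 0.3")

```text
time: 7.25
ee_pos: [0.5158, -0.3451, 0.2385]
eef_rot: [0.985, 0.171, -0.001, -0.001]
ft_force: [-0.0, 0.1, -5.0]
width: 0.0372
grip_force: 25.0
```

Emit:
play_rows(increments="0 0 0 -0.006 0.02 0 0.3;0 0 0 -0.01 0.034 0 0.3;0 0 0 -0.012 0.039 0 0.3;0 0 0 -0.012 0.039 0 0.3;0 0 0 -0.012 0.039 0 0.3")

```text
time: 7.75
ee_pos: [0.5199, -0.381, 0.2405]
eef_rot: [0.985, 0.173, 0.0, -0.0]
ft_force: [-0.5, 1.1, -5.6]
width: 0.0373
grip_force: 25.0
```

Run:
```python
from h import *
c=shot('wrist','w2.png'); s=read_state(); print(s['ee_pos'],s['width'],s['ft_force'],delta([.5195,-.383,.03],.345), s['joint_positions'].round(2))
```

```text
[ 0.51997764 -0.38097454  0.24069716] 0.03742934083963414 [ 0.35985647 -0.251534   -5.21634054] (array([-0.0003, -0.0004,  0.0028]), array([-0.0012,  0.0018,  0.2107])) [ 0.89  0.4  -0.44  1.36  0.17  1.42 -0.77]
```

View pics/w2.png

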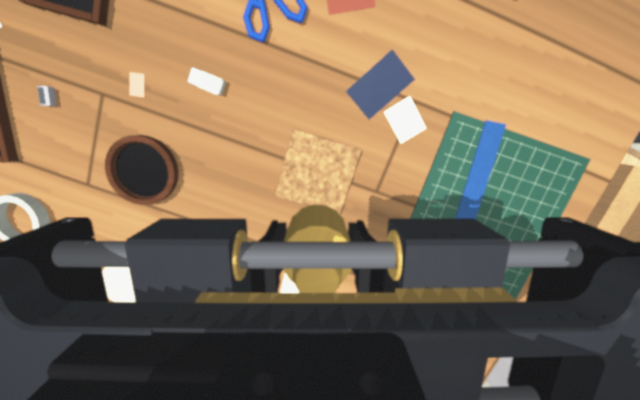

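The weight is held, and the mat's top corners show at (293,131) and (362,150). Now lowering.

Emit:
play_rows(increments="0 0 0 0 0 0.045 0.3;0 0 0 0 0 0.09 0.3;0 0 0 0 0 0.135 0.3;0 0 0 0 0 0.17 0.3;0 0 0 0 0 0.195 0.3;0 0 0 0 0 0.21 0.3;0 0 0 0 0 0.219 0.3;0 0 0 0 0 0.223 0.3")

```text
time: 8.6
ee_pos: [0.5199, -0.3824, 0.0178]
eef_rot: [0.985, 0.172, 0.0, 0.0]
ft_force: [0.1, 0.3, -4.2]
width: 0.0377
grip_force: 25.0
```

Emit:
play_rows(increments="0 0 0 0 0 0.001 0.3;0 0 0 0 0 0.002 0.3;0 0 0 0 0 0.002 0.3")

```text
time: 8.9
ee_pos: [0.5199, -0.383, 0.0165]
eef_rot: [0.985, 0.172, 0.0, 0.001]
ft_force: [-0.4, 0.9, -4.6]
width: 0.0379
grip_force: 25.0
```

Emit:
play_rows(increments="0 0 0 0 0 0.0005 0.3;0 0 0 0 0 0.001 0.3;0 0 0 0 0 0.0015 0.3;0 0 0 0 0 0.002 0.3;0 0 0 0 0 0.002 0.3")

```text
time: 9.4
ee_pos: [0.5196, -0.3827, 0.0145]
eef_rot: [0.985, 0.172, 0.0, 0.0]
ft_force: [-3.7, 1.7, 5.4]
width: 0.0374
grip_force: 25.0
```

Emit:
play_rows(increments="0 0 0 0 0 0 0.5;0 0 0 0 0 0 0.6;0 0 0 0 0 0 0.8;0 0 0 0 0 0 1;0 0 0 0 0 -0.02 1;0 0 0 0 0 -0.06 1;0 0 0 0 0 -0.11 1;0 0 0 0 0 -0.16 1")

```text
time: 10.2
ee_pos: [0.5192, -0.3824, 0.1751]
eef_rot: [0.985, 0.172, -0.0, -0.0]
ft_force: [0.9, -0.7, 0.1]
width: 0.0849
grip_force: 0.0
```

Emit:
play_rows(increments="0 0 0 0.12 -0.355 -0.08 1;0 0 0 0.12 -0.355 -0.08 1;0 0 0 0.12 -0.355 -0.08 1;0 0 0 0.12 -0.355 -0.08 1;0 0 0 0.12 -0.355 -0.08 1;0 0 0 0.12 -0.355 -0.08 1;0 0 0 0.12 -0.355 -0.08 1;0 0 0 0.12 -0.355 -0.08 1")

```text
time: 11.0
ee_pos: [0.5118, -0.004, 0.2547]
eef_rot: [0.985, 0.174, 0.001, 0.0]
ft_force: [-0.0, 0.2, 0.1]
width: 0.0873
grip_force: 0.0
```

Emit:
play_rows(increments="0 0 0 0.12 -0.355 0 1;0 0 0 0.12 -0.355 0 1;0 0 0 0.12 -0.355 0 1;0 0 0 0.12 -0.355 0 1;0 0 0 0.12 -0.355 0 1;0 0 0 0.12 -0.355 0 1;0 0 0 0.12 -0.355 0 1;0 0 0 0.12 -0.355 0 1")

```text
time: 11.8
ee_pos: [0.5026, 0.3714, 0.2532]
eef_rot: [0.985, 0.174, -0.0, -0.001]
ft_force: [-0.8, 0.3, 0.1]
width: 0.087
grip_force: 0.0
```

Run:
```python
from h import *
c=shot('wrist'); t=shot('top'); s=read_state(); print(s['ee_pos'],s['joint_vel'].round(2))
w=c['color']
P=[[.506,.378,.09]]; u,v=proj(c,P)[0].round().astype(int); print(u,v)
u0,v0=max(u-50,0),max(v-60,0); a=cv2.resize(w[v0:v0+120,u0:u0+100],None,fx=4,fy=4,interpolation=2)
b=cv2.resize(t['color'][205:247,430:478],None,fx=8,fy=8,interpolation=2); B=np.zeros((480,384,3),np.uint8);B[:336]=b
print(u0,v0)
cv2.imwrite('pics/z2.png',cv2.cvtColor(np.hstack([a,B]),cv2.COLOR_RGB2BGR))
```

```text
[0.50231048 0.37122596 0.25303034] [ 0.07 -0.04  0.04  0.03 -0.01  0.    0.05]
313 179
263 119
```

View pics/z2.png

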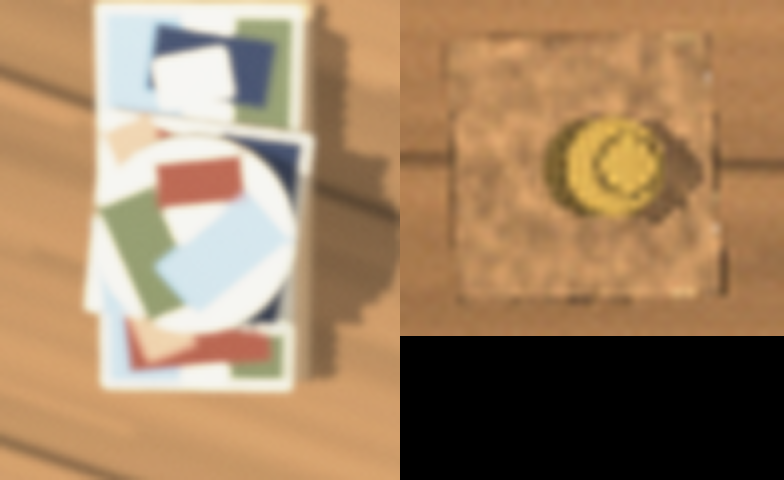

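On the right, the weight stands on the mat. On the left, the round panel's centre is at crop pixel (197,235). The square panel's visible corners are (313,135) on the right and (85,310) at lower left.

Run:
```python
from h import *
c=shot('wrist'); f=lambda P:np.array(P)/4+[263,119]
p=ray(c,f([[197,235]]),.09)[0]; print(p)
q=ray(c,f([[313,135],[85,310]]),.064); print(q)
print(delta([p[0],p[1],.08],.345),read_state()['ee_pos'])
```

```text
[0.50666023 0.37905591 0.09      ]
[[0.54382039 0.35484054 0.064     ]
 [0.46639786 0.40334285 0.064     ]]
(array([-0.0011,  0.0008,  0.0044]), array([ 0.0067, -0.0084,  0.1731])) [0.50346776 0.36876815 0.25310156]
```

Emit:
play_rows(increments="0 0 0 0.006 -0.009 0.05 1;0 0 0 0.006 -0.009 0.1 1;0 0 0 0.006 -0.009 0.14 1;0 0 0 0.006 -0.009 0.16 1;0 0 0 0.006 -0.009 0.17 1;0 0 0 0.006 -0.009 0.175 1;0 0 0 0.006 -0.009 0.175 1")

```text
time: 12.65
ee_pos: [0.5079, 0.3769, 0.0792]
eef_rot: [0.985, 0.172, 0.0, -0.0]
ft_force: [-0.2, 0.3, -0.0]
width: 0.0874
grip_force: 0.0
```

Emit:
play_rows(increments="0 0 0 0 0 0 0.55;0 0 0 0 0 0 0.55;0 0 0 0 0 0 0.55;0 0 0 0 0 0 0.55;0 0 0 0 0 0 0.55;0 0 0 0 0 0 0.55", grip_force=15)

```text
time: 13.25
ee_pos: [0.5072, 0.3774, 0.0788]
eef_rot: [0.985, 0.172, 0.0, -0.0]
ft_force: [0.3, -0.3, 2.8]
width: 0.0571
grip_force: 15.0
```

Emit:
play_rows(increments="0 0 0 0 0 -0.01 0.55;0 0 0 0 0 -0.03 0.55;0 0 0 0 0 -0.07 0.55;0 0 0 0 0 -0.115 0.55;0 0 0 -0.006 0.012 -0.16 0.55;0 0 0 -0.018 0.036 -0.19 0.55;0 0 0 -0.036 0.070 -0.212 0.55;0 0 0 -0.056 0.110 -0.22 0.55")

```text
time: 14.05
ee_pos: [0.4914, 0.2554, 0.3014]
eef_rot: [0.985, 0.173, 0.002, -0.001]
ft_force: [0.8, -0.0, 0.7]
width: 0.0573
grip_force: 15.0
```

Emit:
play_rows(increments="0 0 0 -0.021 0.042 0 0.55;0 0 0 -0.042 0.084 0 0.55;0 0 0 -0.064 0.125 0 0.55;0 0 0 -0.086 0.168 0 0.55;0 0 0 -0.107 0.21 0 0.55;0 0 0 -0.129 0.252 0 0.55;0 0 0 -0.147 0.287 0 0.55;0 0 0 -0.16 0.313 0 0.55")

```text
time: 14.85
ee_pos: [0.4464, -0.0965, 0.2992]
eef_rot: [0.985, 0.171, 0.0, 0.001]
ft_force: [0.7, 0.1, -0.6]
width: 0.0574
grip_force: 15.0
```

Emit:
play_rows(increments="0 0 0 -0.012 0.022 0 0.55;0 0 0 -0.02 0.038 0 0.55;0 0 0 -0.024 0.045 0 0.55;0 0 0 -0.024 0.047 0 0.55;0 0 0 -0.024 0.047 0 0.55;0 0 0 -0.024 0.047 0 0.55")

```text
time: 15.45
ee_pos: [0.441, -0.1451, 0.2987]
eef_rot: [0.985, 0.173, 0.0, 0.0]
ft_force: [0.8, -0.3, -1.0]
width: 0.0573
grip_force: 15.0
```

Run:
```python
from h import *
c=shot('wrist','w3.png'); s=read_state(); print(s['ee_pos'],s['width'],s['joint_positions'].round(2),proj(c,[[.44,-.147,.013]]))
```

```text
[ 0.44096827 -0.14522845  0.29867225] 0.057095542434727295 [ 0.75 -0.03 -0.52  1.72 -0.02  1.46 -0.98] [[317.78399836 168.85143921]]
```

View pics/w3.png

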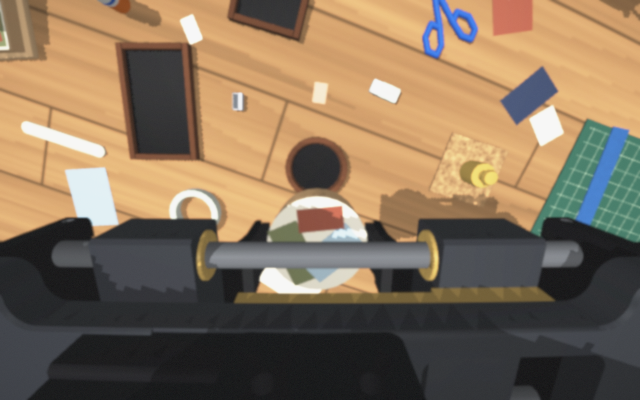

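The wrist view shows the round frame just ahead of the held panel, centred near (317,166). The long frame is whole, with corners around (117,44) to (199,159). I'll measure both.

Run:
```python
from h import *
c=shot('wrist'); hsv=cv2.cvtColor(c['color'],cv2.COLOR_RGB2HSV); V=hsv[...,2]
def cont(thr,x0,y0,x1,y1):
    m=np.zeros(V.shape,np.uint8); m[y0:y1,x0:x1]=(V[y0:y1,x0:x1]<thr)*255
    m=cv2.morphologyEx(m,cv2.MORPH_OPEN,np.ones((3,3),np.uint8))
    k,_=cv2.findContours(m,cv2.RETR_EXTERNAL,cv2.CHAIN_APPROX_NONE); return max(k,key=cv2.contourArea)[:,0]
def circ(p):
    A=np.c_[2*p,np.ones(len(p))]; s=np.linalg.lstsq(A,(p**2).sum(1),rcond=None)[0]; return s[:2].round(4),round(float(np.sqrt(s[2]+s[:2]@s[:2])),4)
print(V[166,300:352])
for thr in (70,115):
    k=cont(thr,275,125,362,205); k=k[k[:,1]<182]; print('round',thr,[circ(ray(c,k,z)[:,:2]) for z in (.006,.015)])
    k=cont(thr,108,34,207,168); print('long',thr,cv2.minAreaRect(ray(c,k,.011)[:,:2].astype(np.float32)))
s=read_state(); print(s['ee_pos'])
```

```text
[ 45  48  46  46  47  44  47  47  47  47  48  47  45  46  47  46  46  46
  45  46  47  48  47  47  48  48  47  46  46  48  48  46  47  47  47  48
  46  48  48  62  83 101 117 128 131 130 129 134 140 150 172 193]
round 70 [(array([ 0.4393, -0.1432]), 0.0382), (array([ 0.4406, -0.1427]), 0.0374)]
long 70 ((0.45190680027008057, 0.12042810022830963), (0.1529734581708908, 0.08706267923116684), 18.813838958740234)
round 115 [(array([ 0.4387, -0.1438]), 0.0418), (array([ 0.44  , -0.1433]), 0.041)]
long 115 ((0.45130473375320435, 0.12096448242664337), (0.1567029505968094, 0.09319379925727844), 18.886369705200195)
[ 0.44090427 -0.14539922  0.29864313]
```

Emit:
play_rows(increments="0 0 0 -0.001 -0.002 0.045 0.55;0 0 0 -0.001 -0.002 0.09 0.55;0 0 0 -0.001 -0.002 0.135 0.55;0 0 0 -0.001 -0.002 0.18 0.55;0 0 0 -0.001 -0.002 0.22 0.55;0 0 0 -0.001 -0.002 0.245 0.55;0 0 0 -0.001 -0.002 0.262 0.55;0 0 0 -0.001 -0.002 0.27 0.55")

```text
time: 16.35
ee_pos: [0.4383, -0.144, 0.0271]
eef_rot: [0.985, 0.172, -0.001, -0.001]
ft_force: [-0.4, -0.4, -0.6]
width: 0.0577
grip_force: 15.0
```

Emit:
play_rows(increments="0 0 0 0 0 0.002 0.55;0 0 0 0 0 0.004 0.55;0 0 0 0 0 0.005 0.55;0 0 0 0 0 0.006 0.55;0 0 0 0 0 0.006 0.55")

```text
time: 16.85
ee_pos: [0.4393, -0.1449, 0.0229]
eef_rot: [0.985, 0.172, 0.0, 0.0]
ft_force: [0.1, -0.3, -0.6]
width: 0.0573
grip_force: 15.0
```

Emit:
play_rows(increments="0 0 0 0 0 0.0005 0.55;0 0 0 0 0 0.001 0.55;0 0 0 0 0 0.0015 0.55;0 0 0 0 0 0.002 0.55;0 0 0 0 0 0.0025 0.55;0 0 0 0 0 0.0025 0.55")

```text
time: 17.45
ee_pos: [0.4391, -0.1448, 0.0207]
eef_rot: [0.985, 0.172, -0.0, 0.0]
ft_force: [-3.8, 0.9, 10.6]
width: 0.0575
grip_force: 15.0
```

Emit:
play_rows(increments="0 0 0 0 0 0 0.7;0 0 0 0 0 0 0.75;0 0 0 0 0 0 0.9;0 0 0 0 0 0 1;0 0 0 0 0 -0.02 1;0 0 0 0 0 -0.06 1;0 0 0 0 0 -0.11 1;0 0 0 0 0 -0.16 1")

```text
time: 18.25
ee_pos: [0.4385, -0.1444, 0.1817]
eef_rot: [0.985, 0.172, -0.0, -0.0]
ft_force: [0.9, -1.1, 0.0]
width: 0.0867
grip_force: 0.0
```

Run:
```python
from h import *
c=shot('wrist'); s=read_state(); u,v=proj(c,[[.4395,-.1435,.03]])[0].astype(int); print(u,v,s['ee_pos'])
a=cv2.resize(c['color'][max(v-60,0):v+60,u-75:u+75],None,fx=4,fy=4,interpolation=2)
cv2.imwrite('pics/z3.png',cv2.cvtColor(a,cv2.COLOR_RGB2BGR))
```

```text
316 184 [ 0.44235892 -0.14523691  0.18992101]
```

View pics/z3.png

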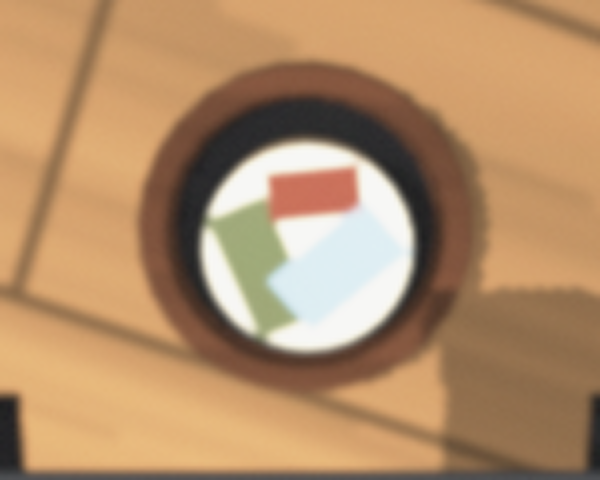

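The round panel is seated in its frame. Its visual offset of about 20 px is what parallax would give. Back to the pile for the square panel.

Emit:
play_rows(increments="0 0 0 0.13 -0.26 -0.06 1;0 0 0 0.13 -0.26 -0.06 1;0 0 0 0.13 -0.26 -0.06 1;0 0 0 0.13 -0.26 -0.06 1;0 0 0 0.13 -0.26 -0.06 1;0 0 0 0.13 -0.26 -0.06 1;0 0 0 0.13 -0.26 -0.06 1")

```text
time: 19.0
ee_pos: [0.4729, 0.1509, 0.2415]
eef_rot: [0.984, 0.176, 0.001, -0.001]
ft_force: [-0.9, -0.1, -0.3]
width: 0.087
grip_force: 0.0
```

Emit:
play_rows(increments="0 0 0 0.107 -0.204 0 1;0 0 0 0.107 -0.204 0 1;0 0 0 0.107 -0.204 0 1;0 0 0 0.107 -0.204 0 1;0 0 0 0.107 -0.204 0 1;0 0 0 0.107 -0.204 0 1;0 0 0 0.107 -0.204 0 1")

```text
time: 19.7
ee_pos: [0.5045, 0.3723, 0.2393]
eef_rot: [0.985, 0.173, -0.001, 0.0]
ft_force: [0.3, -0.9, 0.5]
width: 0.0872
grip_force: 0.0
```

Run:
```python
from h import *
c=shot('wrist'); s=read_state(); u,v=proj(c,[[.506,.379,.064]])[0].astype(int); v0=max(v-60,0);print(u-65,v0,s['ee_pos'])
a=cv2.resize(c['color'][v0:v+60,u-65:u+65],None,fx=5,fy=5,interpolation=2)
cv2.imwrite('pics/z4.png',cv2.cvtColor(a,cv2.COLOR_RGB2BGR))
```

```text
247 118 [0.50503568 0.37124944 0.23957077]
```

View pics/z4.png

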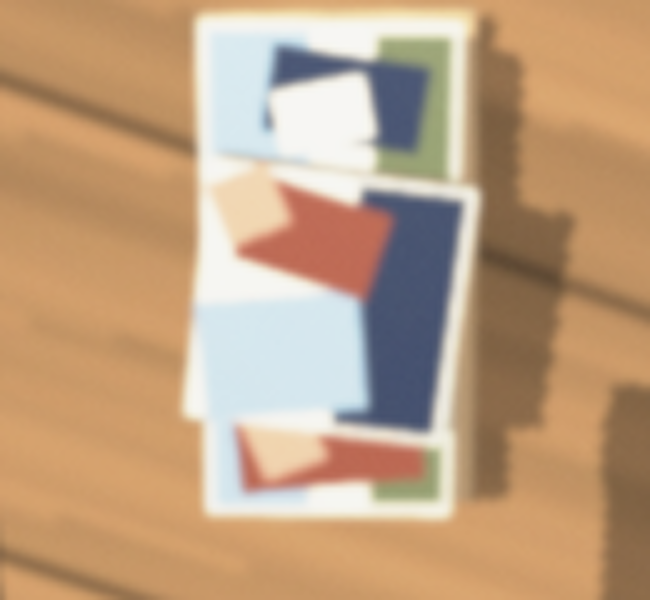

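The square panel's corners are near (212,160), (480,190), (445,437) and (185,418). The long panel's are (197,15), (467,15), (453,517) and (206,517).

Run:
```python
from h import *
c=shot('wrist'); f=lambda P:np.array(P)/5+[247,118]
for n,P,z in (('sq',[[212,160],[480,190],[445,437],[185,418]],.064),('long',[[197,15],[467,15],[453,517],[206,517]],.038)):
    p=ray(c,f(P),z)[:,:2]; print(n,p.round(4).tolist(),p.mean(0),'len',np.linalg.norm(p-np.roll(p,-1,0),axis=1), 'ang',[np.degrees(np.arctan2(*(a[::-1]))) for a in (p[0]-p[3],p[1]-p[2],p[0]-p[1],p[3]-p[2])])
    m=p.mean(0)
    print(delta([m[0],m[1],.052 if n=='sq' else .026],.345))
```

```text
sq [[0.5298, 0.4147], [0.5447, 0.3522], [0.4844, 0.3384], [0.4671, 0.401]] [0.50648521 0.37656483] len [0.06424756 0.06186648 0.06492755 0.0641482 ] ang [np.float64(12.368712521756848), np.float64(12.924233584327082), np.float64(103.38291569489301), np.float64(105.38973172678615)]
(array([ 0.0011,  0.0001, -0.0008]), array([ 0.0031, -0.0054,  0.1878]))
long [[0.5596, 0.4312], [0.5824, 0.3677], [0.4573, 0.324], [0.4346, 0.3874]] [0.50848107 0.37755211] len [0.06747708 0.13251585 0.06737432 0.13251925] ang [np.float64(19.296438222377887), np.float64(19.251993228594753), np.float64(109.73200465062251), np.float64(109.73559486419909)]
(array([ 0.0011,  0.0001, -0.0008]), array([ 0.0053, -0.0056,  0.2138]))
```

Emit:
play_rows(increments="0 0 0.11 0.003 -0.0055 0.05 1;0 0 0.11 0.003 -0.0055 0.1 1;0 0 0.11 0.003 -0.0055 0.14 1;0 0 0.11 0.003 -0.0055 0.165 1;0 0 0.11 0.003 -0.0055 0.18 1;0 0 0.11 0.003 -0.0055 0.1875 1;0 0 0.11 0.003 -0.0055 0.1875 1;0 0 0.11 0.003 -0.0055 0.1875 1")

```text
time: 20.6
ee_pos: [0.5065, 0.3786, 0.054]
eef_rot: [0.993, 0.117, 0.001, -0.0]
ft_force: [-0.1, 0.1, 0.4]
width: 0.0871
grip_force: 0.0
```

Emit:
play_rows(increments="0 0 0 0 0 0 0.6;0 0 0 0 0 0 0.6;0 0 0 0 0 0 0.6;0 0 0 0 0 0 0.6;0 0 0 0 0 0 0.6;0 0 0 0 0 0 0.6")

```text
time: 21.2
ee_pos: [0.5058, 0.3784, 0.0528]
eef_rot: [0.993, 0.118, 0.0, -0.0]
ft_force: [-0.4, -0.7, 3.5]
width: 0.0639
grip_force: 15.0
```

Emit:
play_rows(increments="0 0 0 0 0 -0.01 0.6;0 0 0 0 0 -0.03 0.6;0 0 0 0 0 -0.07 0.6;0 0 0 0 0 -0.115 0.6;0 0 0 0.002 0.012 -0.16 0.6;0 0 0 0.005 0.036 -0.195 0.6;0 0 0 0.010 0.070 -0.22 0.6;0 0 0 0.016 0.110 -0.23 0.6")

```text
time: 22.0
ee_pos: [0.547, 0.276, 0.2863]
eef_rot: [0.993, 0.119, 0.002, -0.001]
ft_force: [1.3, -0.4, -0.4]
width: 0.064
grip_force: 15.0
```

Emit:
play_rows(increments="0 0 0 0.007 0.045 0 0.6;0 0 0 0.014 0.09 0 0.6;0 0 0 0.021 0.135 0 0.6;0 0 0 0.028 0.18 0 0.6;0 0 0 0.034 0.223 0 0.6;0 0 0 0.039 0.258 0 0.6;0 0 0 0.042 0.28 0 0.6;0 0 0 0.042 0.29 0 0.6")

```text
time: 22.8
ee_pos: [0.656, 0.0001, 0.2825]
eef_rot: [0.993, 0.116, -0.0, 0.0]
ft_force: [0.5, -0.0, -0.7]
width: 0.0635
grip_force: 15.0
```

Emit:
play_rows(increments="0 0 0 0 0 0 0.6;0 0 0 0 0 0 0.6;0 0 0 0 0 0 0.6")

```text
time: 23.1
ee_pos: [0.6551, 0.0051, 0.283]
eef_rot: [0.993, 0.119, 0.0, -0.0]
ft_force: [-0.2, -0.6, -1.1]
width: 0.0639
grip_force: 15.0
```

Run:
```python
from h import *
c=shot('wrist','w5.png'); s=read_state(); print(s['ee_pos'],s['width'],s['joint_positions'].round(2),proj(c,[[.656,.002,.013]]))
```

```text
[0.65519969 0.00482375 0.28293754] 0.06362625584492483 [ 0.44  0.48 -0.76  1.24  0.32  1.54 -1.61] [[319.14458765 169.35669782]]
```

View pics/w5.png

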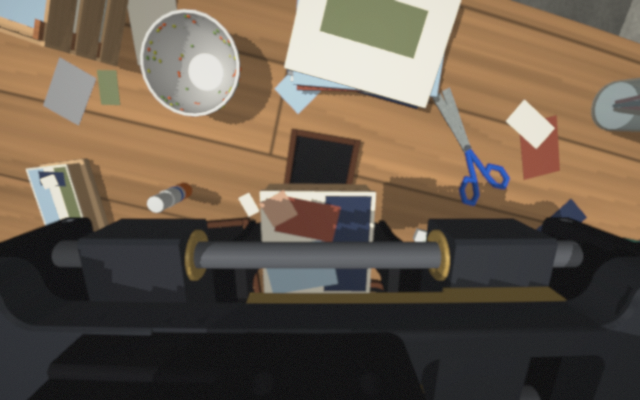

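The square frame is partly hidden by the held panel. Its upper corners are near (295,130) and (360,141). I'll fit lines to its three visible floor edges.

```bash
cat > sq.py <<'E'
from h import *
c=shot('wrist'); V=cv2.cvtColor(c['color'],cv2.COLOR_RGB2HSV)[...,2].astype(int)
def edges(thr,z):
    L=[];Rr=[];T=[]
    for v in range(150,176,2):
        r=np.where(V[v,275:370]<thr)[0]; L.append([275+r.min()-.5,v]); Rr.append([275+r.max()+.5,v])
    for u in range(305,350,2):
        r=np.where(V[115:165,u]<thr)[0]; T.append([u,115+r.min()-.5])
    out=[]
    for P in (L,Rr,T):
        vx,vy,x,y=cv2.fitLine(ray(c,P,z)[:,:2].astype(np.float32),cv2.DIST_HUBER,0,.001,.001).ravel(); out.append((np.array([vx,vy]),np.array([x,y])))
    return out
for thr,half in ((70,.044),(112,.053)):
    (l,pl),(r,pr),(t,pt)=edges(thr,.006 if half<.05 else .010)
    l=l*np.sign(l[0]); r=r*np.sign(r[0]); t=t*np.sign(t[1])
    print(thr,'ang',[np.degrees(np.arctan2(a[1],a[0])).round(2) for a in (l,r)],np.degrees(np.arctan2(t[1],t[0])).round(2)-90)
    d=(l+r); d/=np.linalg.norm(d); n=np.array([-d[1],d[0]])
    wl,wr,ft=n@pl,n@pr,d@pt
    # evaluate left/right near same station, centre
    print('width',wl-wr,'centre',(n*(wl+wr)/2+d*(ft-half)).round(4))
s=read_state(); print(s['ee_pos'])
E
python3 sq.py
```

```text
70 ang [np.float32(3.75), np.float32(3.63)] 4.6900024
width 0.0903251 centre [0.6578 0.0011]
112 ang [np.float32(3.28), np.float32(7.57)] 4.3099976
width 0.1075944 centre [ 0.6572 -0.0007]
[0.65527357 0.00451013 0.28288376]
```

Emit:
play_rows(increments="0 0 0.08 0.001 0.004 0.045 0.6;0 0 0.164 0.001 0.004 0.09 0.6;0 0 0.164 0.001 0.004 0.135 0.6;0 0 0.164 0.001 0.004 0.175 0.6;0 0 0.164 0.001 0.004 0.21 0.6;0 0 0.164 0.001 0.004 0.23 0.6;0 0 0.164 0.001 0.004 0.235 0.6;0 0 0.164 0.001 0.004 0.235 0.6")

```text
time: 24.0
ee_pos: [0.6573, -0.0002, 0.0475]
eef_rot: [0.999, 0.036, -0.0, -0.0]
ft_force: [0.2, -0.3, -0.5]
width: 0.0638
grip_force: 15.0
```

Run:
```python
from h import *
s=read_state(); print(s['ee_pos'],delta([.6575,.001,.0245],.072))
```

```text
[ 6.57305838e-01 -1.50238972e-04  4.75288930e-02] (array([-0.0003,  0.0006,  0.0005]), array([ 0.0003, -0.0011,  0.023 ]))
```

Emit:
play_rows(increments="0 0 0 0 -0.001 0.008 0.6;0 0 0 0 -0.001 0.014 0.6;0 0 0 0 -0.001 0.019 0.6;0 0 0 0 -0.001 0.022 0.6;0 0 0 0 -0.001 0.024 0.6;0 0 0 0 -0.001 0.025 0.6;0 0 0 0 -0.001 0.0255 0.6;0 0 0 0 -0.001 0.0255 0.6")

```text
time: 24.8
ee_pos: [0.6575, 0.0002, 0.0221]
eef_rot: [0.999, 0.036, 0.0, 0.0]
ft_force: [1.0, -0.1, -0.8]
width: 0.064
grip_force: 15.0
```

Emit:
play_rows(increments="0 0 0 0 0 0.0005 0.6;0 0 0 0 0 0.001 0.6;0 0 0 0 0 0.0015 0.6;0 0 0 0 0 0.0015 0.6")

```text
time: 25.2
ee_pos: [0.6575, 0.0002, 0.0209]
eef_rot: [0.999, 0.036, 0.0, 0.0]
ft_force: [-1.9, -0.9, 4.0]
width: 0.0639
grip_force: 15.0
```

Emit:
play_rows(increments="0 0 0 0 0 0 0.75;0 0 0 0 0 0 0.8;0 0 0 0 0 0 0.9;0 0 0 0 0 0 1;0 0 0 0 0 -0.02 1;0 0 0 0 0 -0.06 1;0 0 0 0 0 -0.11 1;0 0 0 0 0 -0.16 1")

```text
time: 26.0
ee_pos: [0.6569, 0.0003, 0.182]
eef_rot: [0.999, 0.036, -0.0, -0.0]
ft_force: [1.5, -0.3, 0.2]
width: 0.0868
grip_force: 0.0
```

Emit:
play_rows(increments="0 0 0 0 0 -0.03 1;0 0 0 0 0 -0.03 1")

```text
time: 26.2
ee_pos: [0.6595, 0.0009, 0.2161]
eef_rot: [0.999, 0.036, 0.004, 0.0]
ft_force: [0.6, 0.1, 0.1]
width: 0.0867
grip_force: 0.0
```

Run:
```python
from h import *
c=shot('wrist'); s=read_state(); u,v=proj(c,[[.6575,.001,.03]])[0].astype(int); print(u,v,s['ee_pos'])
np.save('sqcrop.npy',c['color'][v-60:v+60,u-70:u+70])
print(delta([.5085,.378,.23],.337))
```

```text
316 182 [6.58467289e-01 5.40661489e-04 2.12962862e-01]
(array([ 0.0011, -0.0041, -0.2653]), array([-0.1225, -0.3872, -0.0178]))
```

Emit:
play_rows(increments="0 0 0 -0.06 -0.19 -0.018 1;0 0 0 -0.06 -0.19 -0.018 1;0 0 0 -0.06 -0.19 -0.018 1;0 0 0 -0.06 -0.19 -0.018 1;0 0 0 -0.06 -0.19 -0.018 1")

```text
time: 26.75
ee_pos: [0.5797, 0.1939, 0.2284]
eef_rot: [0.999, 0.042, -0.001, -0.002]
ft_force: [0.6, 0.7, 0.3]
width: 0.0871
grip_force: 0.0
```

Emit:
play_rows(increments="0 0 -0.1 -0.062 -0.197 0 1;0 0 -0.2 -0.062 -0.197 0 1;0 0 -0.265 -0.062 -0.197 0 1;0 0 -0.265 -0.062 -0.197 0 1;0 0 -0.265 -0.062 -0.197 0 1;0 0 -0.265 -0.062 -0.197 0 1;0 0 -0.265 -0.062 -0.197 0 1;0 0 -0.265 -0.062 -0.197 0 1")

```text
time: 27.55
ee_pos: [0.5093, 0.3754, 0.2278]
eef_rot: [0.986, 0.166, -0.0, 0.001]
ft_force: [0.5, -0.3, 0.9]
width: 0.0869
grip_force: 0.0
```

Run:
```python
from h import *
c=shot('wrist'); s=read_state(); u,v=proj(c,[[.5085,.378,.038]])[0].astype(int); print(u,v,s['ee_pos'],s['joint_positions'].round(2))
v0=max(v-62,0);u0=u-50
a=cv2.resize(c['color'][v0:v0+120,u0:u0+100],None,fx=4,fy=4,interpolation=2); b=cv2.resize(np.load('sqcrop.npy')[:,20:120],None,fx=4,fy=4,interpolation=2)
print(u0,v0)
cv2.imwrite('pics/z6.png',cv2.cvtColor(np.hstack([a,b]),cv2.COLOR_RGB2BGR))
print(delta([.5085,.378,.026],.337))
```

```text
314 179 [0.50922738 0.37560308 0.22808296] [-0.07  0.49 -0.89  1.39  0.38  1.44 -2.19]
264 117
(array([ 0.0009,  0.0003, -0.0032]), array([ 2.000e-04, -2.700e-03,  2.021e-01]))
```

View pics/z6.png

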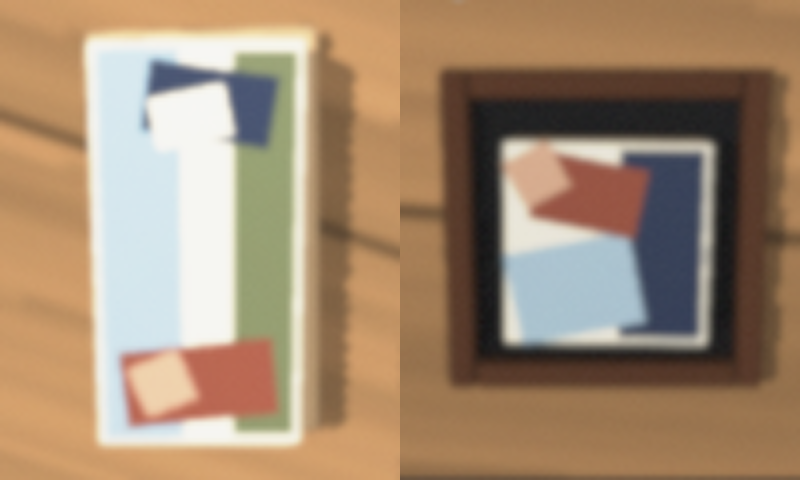

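The square panel sits square in its frame with even gaps once parallax is allowed for. The long panel's corners are (86,37), (308,37), (300,443) and (99,445).

Run:
```python
from h import *
c=shot('wrist'); p=ray(c,np.array([[86,37],[308,37],[300,443],[99,445]])/4+[264,117],.038)[:,:2]; m=p.mean(0)
print(m,[np.degrees(np.arctan2(*(a[::-1]))) for a in (p[0]-p[3],p[1]-p[2],p[0]-p[1],p[3]-p[2])],delta([m[0],m[1],.026],.337))
```

```text
[0.50760472 0.37933545] [np.float64(19.407547822333413), np.float64(19.11899676134281), np.float64(109.0753255495733), np.float64(109.67988302373391)] (array([ 0.0008,  0.0001, -0.0029]), array([-2.000e-04, -3.900e-03,  2.023e-01]))
```

Emit:
play_rows(increments="0 0 0 0 -0.004 0.05 1;0 0 0 0 -0.004 0.1 1;0 0 0 0 -0.004 0.145 1;0 0 0 0 -0.004 0.175 1;0 0 0 0 -0.004 0.192 1;0 0 0 0 -0.004 0.2 1;0 0 0 0 -0.004 0.202 1;0 0 0 0 -0.004 0.202 1")

```text
time: 28.45
ee_pos: [0.5074, 0.3818, 0.0279]
eef_rot: [0.986, 0.167, 0.001, -0.0]
ft_force: [-0.9, -0.1, 0.1]
width: 0.087
grip_force: 0.0
```

Emit:
play_rows(increments="0 0 0 0 0 0 0.6;0 0 0 0 0 0 0.6;0 0 0 0 0 0 0.6;0 0 0 0 0 0 0.6;0 0 0 0 0 0 0.6;0 0 0 0 0 0 0.6", grip_force=25)

```text
time: 29.05
ee_pos: [0.507, 0.3812, 0.027]
eef_rot: [0.986, 0.168, 0.0, 0.0]
ft_force: [-0.2, -2.3, 6.2]
width: 0.0656
grip_force: 25.0
```

Emit:
play_rows(increments="0 0 0 0 0 -0.01 0.6;0 0 0 0 0 -0.03 0.6;0 0 0 0 0 -0.065 0.6;0 0 0 0 0 -0.105 0.6;0 0 0 0 0 -0.15 0.6;0 0 0 -0.005 0.008 -0.19 0.6;0 0 0 -0.015 0.025 -0.225 0.6;0 0 0 -0.035 0.057 -0.25 0.6")

```text
time: 29.85
ee_pos: [0.4915, 0.3178, 0.2792]
eef_rot: [0.986, 0.169, 0.001, -0.001]
ft_force: [1.4, -2.0, -0.5]
width: 0.0659
grip_force: 25.0
```

Emit:
play_rows(increments="0 0 0 -0.022 0.037 0 0.6;0 0 0 -0.045 0.075 0 0.6;0 0 0 -0.067 0.112 0 0.6;0 0 0 -0.085 0.142 0 0.6;0 0 0 -0.097 0.16 0 0.6;0 0 0 -0.102 0.168 0 0.6;0 0 0 -0.103 0.17 0 0.6;0 0 0 -0.103 0.17 0 0.6")

```text
time: 30.65
ee_pos: [0.4514, 0.1224, 0.2767]
eef_rot: [0.986, 0.168, 0.0, -0.0]
ft_force: [-0.6, 0.8, -0.6]
width: 0.0656
grip_force: 25.0
```

Run:
```python
from h import *
c=shot('wrist','w7.png'); s=read_state(); print(s['ee_pos'],s['width'],proj(c,[[.4516,.1207,.011],[.4516+.073,.1207+.025,.011]]))
```

```text
[0.45140824 0.12280346 0.27661168] 0.06549067302625818 [[318.03001245 170.08835877]
 [318.46236332 117.93928299]]
```

View pics/w7.png

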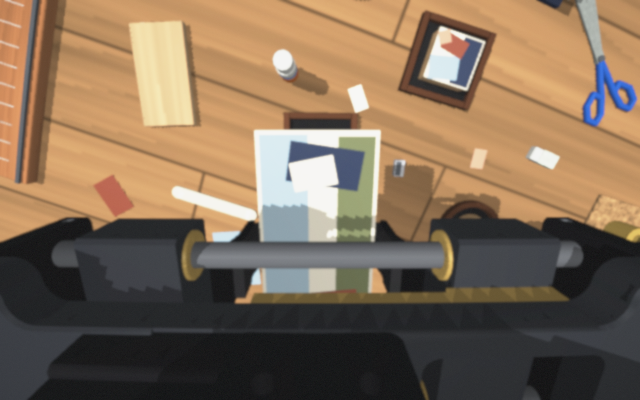

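The held panel covers most of the long frame. The frame's far end shows at columns 284–359, row 112. I'll measure that end.

Run:
```python
from h import *
c=shot('wrist'); V=cv2.cvtColor(c['color'],cv2.COLOR_RGB2HSV)[...,2].astype(int)
print(V[123,278:366].tolist()); print(V[106:128,310].tolist()); print(V[106:128,340].tolist())
r=R.from_quat(read_state()['eef_rot']); o=read_state()['ee_pos']
for thr,z,n in((75,.010,'floor'),(115,.010,'outer')):
    L=[];Q=[]
    for v in (121,123,125):
        k=np.where(V[v,270:375]<thr)[0]; L.append([270+k.min()-.5,v]);Q.append([270+k.max()+.5,v])
    T=[[u,100+np.where(V[100:128,u]<thr)[0].min()-.5] for u in range(297,347,4)]
    a,b,t=[ray(c,P,z)[:,:2] for P in (L,Q,T)]
    d=lambda p:r.inv().apply(np.c_[p,np.full(len(p),o[2])]-o)[:,:2].round(4)
    print(n,'left',d(a).mean(0),'right',d(b).mean(0),'top',d(t).mean(0),np.polyfit(d(t)[:,1],d(t)[:,0],1))
```

```text
[205, 206, 205, 203, 198, 180, 153, 136, 131, 129, 122, 103, 71, 47, 39, 41, 45, 45, 49, 46, 48, 47, 47, 47, 47, 48, 51, 47, 48, 47, 46, 48, 47, 47, 47, 48, 49, 48, 47, 45, 47, 49, 47, 47, 47, 47, 47, 49, 48, 49, 48, 49, 46, 49, 47, 50, 47, 48, 48, 48, 47, 47, 49, 47, 49, 48, 48, 48, 47, 47, 48, 48, 63, 89, 114, 126, 129, 131, 127, 122, 125, 133, 150, 172, 192, 199, 201, 202]
[200, 201, 202, 201, 198, 181, 155, 130, 122, 120, 117, 108, 88, 62, 48, 48, 48, 47, 48, 48, 47, 53]
[187, 187, 187, 190, 193, 189, 170, 139, 121, 120, 117, 113, 97, 71, 51, 47, 48, 49, 47, 48, 48, 54]
floor left [ 0.06966667 -0.04033333] right [0.06956667 0.04966667] top [0.07600769 0.00611538] [-0.00056108  0.07601112]
outer left [ 0.06966667 -0.0418    ] right [0.06956667 0.0521    ] top [0.07884615 0.00610769] [-0.00196617  0.07885816]
```

Emit:
play_rows(increments="0 0 0 -0.001 0.004 0.045 0.6;0 0 0 -0.001 0.004 0.09 0.6;0 0 0 -0.001 0.004 0.135 0.6;0 0 0 -0.001 0.004 0.175 0.6;0 0 0 -0.001 0.004 0.21 0.6;0 0 0 -0.001 0.004 0.233 0.6;0 0 0 -0.001 0.004 0.245 0.6;0 0 0 -0.001 0.004 0.25 0.6")

```text
time: 31.55
ee_pos: [0.4514, 0.1183, 0.0257]
eef_rot: [0.986, 0.168, -0.001, -0.001]
ft_force: [-0.1, 0.4, -0.8]
width: 0.0658
grip_force: 25.0
```

Emit:
play_rows(increments="0 0 0 0 0 0.001 0.6;0 0 0 0 0 0.002 0.6;0 0 0 0 0 0.003 0.6;0 0 0 0 0 0.003 0.6")

```text
time: 31.95
ee_pos: [0.4523, 0.1173, 0.0241]
eef_rot: [0.986, 0.167, 0.001, 0.0]
ft_force: [-0.0, 0.8, -0.6]
width: 0.0654
grip_force: 25.0
```

Emit:
play_rows(increments="0 0 0 0 0 0.0005 0.6;0 0 0 0 0 0.001 0.6;0 0 0 0 0 0.0015 0.6;0 0 0 0 0 0.002 0.6;0 0 0 0 0 0.0025 0.6;0 0 0 0 0 0.003 0.6;0 0 0 0 0 0.003 0.6")

```text
time: 32.65
ee_pos: [0.4518, 0.1173, 0.0209]
eef_rot: [0.986, 0.168, -0.0, 0.0]
ft_force: [-3.7, -1.6, 7.1]
width: 0.0657
grip_force: 25.0
```

Emit:
play_rows(increments="0 0 0 0 0 0 0.78;0 0 0 0 0 0 0.82;0 0 0 0 0 0 0.9;0 0 0 0 0 0 1;0 0 0 0 0 -0.02 1;0 0 0 0 0 -0.06 1;0 0 0 0 0 -0.11 1;0 0 0 0 0 -0.16 1")

```text
time: 33.45
ee_pos: [0.4511, 0.1175, 0.1821]
eef_rot: [0.986, 0.168, -0.0, -0.0]
ft_force: [1.6, -0.8, -0.6]
width: 0.0869
grip_force: 0.0
```

Emit:
play_rows(increments="0 0 0 0 0 -0.06 1;0 0 0 0 0 -0.06 1;0 0 0 0 0 -0.06 1;0 0 0 0 0 -0.06 1;0 0 0 0 0 -0.06 1")

```text
time: 33.95
ee_pos: [0.4509, 0.117, 0.2387]
eef_rot: [0.986, 0.168, -0.001, -0.0]
ft_force: [0.8, -0.3, -0.2]
width: 0.0872
grip_force: 0.0
```

Run:
```python
from h import *
c=shot('wrist'); s=read_state(); u,v=proj(c,[[.452,.1175,.03]])[0].astype(int); print(u,v,s['ee_pos'],s['ft_force'])
v0=max(v-70,0)
a=cv2.resize(c['color'][v0:v0+120,u-60:u+60],None,fx=4,fy=4,interpolation=2)
t=shot('side')['color']; b=cv2.resize(t[120:280,180:420],None,fx=1.3,fy=1.3); B=np.zeros((480,312,3),np.uint8);B[:208]=b
cv2.imwrite('pics/z8.png',cv2.cvtColor(np.hstack([a,B]),cv2.COLOR_RGB2BGR))
```

```text
316 175 [0.45099885 0.11712092 0.23888318] [ 0.12323454 -0.49318142  0.05071926]
```

View pics/z8.png

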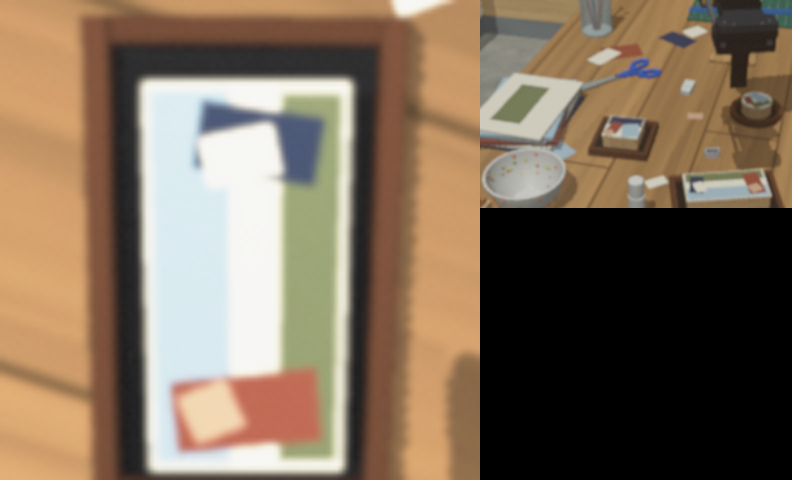

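The long panel has even gaps of about 30 px left and 28 px right, with a far-end gap of about 35 px. The glue stick and bowl are still standing. Handing in.

```bash
python3 -c "
from bench import *
print(close_job())"
```

```text
the job is handed in; nothing more can be done
None
```

The weight is standing on the cork mat, all three panels are laid collage side up in their own frames with roughly even gaps, the glue stick and bowl were left untouched, and the job was handed in at about 34 s; no verdict was returned.

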